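# Snap the cap onto the finished dressing bottle

### The job

The dressing in the bottle with the lemon beside it is finished, so take the black cap from the worktop and press it straight down onto that bottle's steel stud, past the click, until it sits fully home on the orange seal. Do not put the cap to the other bottle, which has the garlic beside it, and leave the lemon, the garlic and the dark blue cup where they are. Finish while still holding the cap and pressing it down on the seal with about a kilogram's push; do not let go.

Things in the scene. Friction and masses are not known exactly. Their poses are not given: they have to be found in the camera images.
- cap: the loose snap cap: black, ribbed, round, pale wooden disc on top; 34 mm wide, 42 mm high, 35 to 70 g; stands upright on the worktop, open end down. Origin at the centre of the open lower end, z up. The upper part, 23 to 42 mm above the origin, is solid: grip there. Below it is hollow, 23 mm deep, with a rounded inward lip at the mouth, 22 mm wide inside.
- bottle_left: blue-glazed stoneware bottle without its cap, the one on the robot's left (+y); 72 mm wide, fixed to the worktop, the two bottles alike. Origin at the centre of its underside, z up. Glazed body up to 76 mm, steel collar 32 mm wide up to 83 mm, orange seal ring 31 mm wide up to 88 mm (springy: sinks up to 3 mm, about 4 N per mm, then solid), above it the bare steel stud.
- bottle_right: blue-glazed stoneware bottle without its cap, the one on the robot's right (-y); 72 mm wide, fixed to the worktop, the two bottles alike. Origin at the centre of its underside, z up. Glazed body up to 76 mm, steel collar 32 mm wide up to 83 mm, orange seal ring 31 mm wide up to 88 mm (springy: sinks up to 3 mm, about 4 N per mm, then solid), above it the bare steel stud.
- bottle_left_stud (a point): tip of the left stud, on its axis, 106 mm above the worktop. Stud: 11 mm wide at the tip, growing to 20 mm at 99 mm height and straight below; four sprung steel balls stand 3 mm out of it at 94 mm. Pushing the cap on: its lip meets the balls with its origin at 97 mm; 8 to 18 N drives it over them, then the force drops (click), the balls draw it down and its edge meets the seal at 88 mm.
- bottle_right_stud (a point): tip of the right stud, on its axis, 106 mm above the worktop; the stud and its snap are like the left one's
- lemon: a yellow lemon, 71x53x51 mm, lying loose on the worktop about 9 cm in front of (on the robot's side of) one of the two bottles; it marks the bottle to be capped, which may be the left or the right one. Origin at its underside
- garlic: a whitish garlic bulb, 60x60x59 mm, lying loose about 9 cm in front of the other bottle, which must stay open. Origin at its underside
- navy_cup: a dark blue cup, 75 mm wide, 88 mm high, standing loose behind the space between the bottles. Origin at the centre of its underside
Not all that is in view belongs to the job. Leave any red look-alike of the bottle_left alone. What is shaped like the bottle_right but green is not meant.

How it is judged:
By the outcome, as a careful person would: the job done as asked, in the order asked, and still so for the second after the job is handed in, while the arm keeps its last pose, push and grip.
It also fails if it takes over 42 s, if anything falls off the work surface, if the arm or the gripper's body presses on something with over 40 N, if the wrist force passes 120 N, or if a joint passes its speed limit or range.

### The arm

A 6-joint arm with a two-finger parallel gripper is mounted at the origin on a cart in front of the work surface, level with it; the furniture and walls round the work are solid. World frame = base frame: x ahead of the robot, y to its left, z up, the work surface at z = 0. Lengths are in m, angles in degrees, forces in N, time in s.
With the tool pointing down it reaches from about 0.4 to 0.825 m from the base axis. Payload 7 kg.
Tool frame: the origin (TCP) lies at the very end of the fingers, on their centre line; the grasp point (between the pads) lies 19 mm behind it; z points along the fingers, y is the line along which they close (so a half turn about z gives the same grasp; the last joint's range is limited). The gripper opens to 88 mm and grips with 3 to 60 N. Pads are 19 mm wide; open, the fingers measure 130 mm over their backs; the gripper's body (78 mm by 193 mm) begins 47 mm behind the grasp point.
Start: joints at [-55.743, 20.546, 0.682, 0, -70.136, -16.507], TCP at [0.206, -0.643, 0.227] pointing down, gripper open.
Joint ranges: [-176.03, 176.03], [-82.01, 121.73], [-58.28, 71.71], [-173.87, 95.51], [-174.79, -0.11], [-173.66, 173.66]. Speed limits (degrees/s): [136.94, 136.94, 172.46, 180, 180, 180].

### API

Orientations are given as [roll, pitch, yaw] about the fixed x, y, z axes, in that order (R = Rz(yaw) Ry(pitch) Rx(roll)).
In Python, from plant import get_state, capture, close_job, regions_of gives the robot as it stands.
- The arm moves only by the tool jog_arm, never from a script. Its argument "moves" is a list of rows, each a list of 3 entries, a list of its own where there are three numbers: the shift along the tool's x, y, z in cm, then the turn about the tool's z in degrees, then the finger opening in cm, from 0 to 8.76. A call has 1 to 12 rows; each row shifts and turns the commanded pose from where the row before left it, along the tool's axes as they then stand; what a row does not reach is not made up. A row lasts 1/8 s, in which the tool goes at most 62.5 mm and 10.7 degrees, less where a joint would pass 70% of its speed; a pose out of reach is approached as far as the arm can. A call is refused whole if a number of a shift passes 6.25 or a number of a turn 10.7, either way. A call with a gripper value outside its range is refused whole. The fingers move at their own pace and stop on an object; "newtons" is the grip in N (left out, the last holds). Time passes only in rows, so rows that do not move let the fingers close. It gives the time, the measured TCP pose, the force, the opening and the grip force at its end, in the units of the state.
- get_state(): the state, without advancing time (a new reading comes with each control period).
- capture(name): name is "scene" or "top" or "wrist"; returns a dict with "pixels" (480x640x3 uint8, blue, green, red), "mtx" (3x3 intrinsics, pixels), "world_from_camera" (4x4, takes a point from camera to world coordinates); the wrist camera has in their place "hand_eye" (4x4, takes a point from camera to tool coordinates, whose origin is the TCP and whose axes are the flange's). Camera axes: x right, y down, z forward; pixel columns grow to the right and rows downward; lengths in m; the calibration is good to about 2 mm. A picture is of the moment at which its call begins: read the wrist's pose just before it. There is no depth.
- close_job(): hands the job in; it is judged then, once.
Trained networks look in a picture, given as the dict that the camera call returned (one of the last four; its "shot" number tells which), for a name from the list of things; names that differ only in an ending like _2 or _b are one class to them, and where a whole thing is asked for, a point or a joint stands for the part that bears it (a point fixed in the world has none). Each returns a list of dicts, best first, with "confidence" (0 to 1); they miss things now and then, are a little off and sometimes report something else, mostly with a low value. They report only what shows in the picture. A call takes as long as a camera call. They do not tell look-alikes from the thing itself.
- regions_of(picture, thing): "pixels" (480x640 bool, what is visible of it) and "pixel" ([column, row] in pixels, amid what is visible of it).
The state is a dict: "time_s": time; "joints": joint angles; "qd": joint speeds; "joint_torque": joint torques, N m; "tcp_pos": TCP position; "eef_rot": TCP orientation; "contact_force": force on the tool from outside, world axes, zero at the start; "moment": the same for the moment, N m; "gripper_width": finger opening in m; "gripper_force": force on a finger pad.
Only numpy, scipy, OpenCV 4.12 (cv2) and the standard library are available. Lean on these libraries where they do the work, as an engineer would, in place of code of your own. Each camera call takes 0.05 s, during which the arm holds its last target. There are 200 camera calls.

## Working session

There is one attempt and no reset: what is moved stays moved. The work goes in short steps, Python scripts to look and compute and a tool call to move; the robot and the scene stay as the last step left them, time stands still between calls to the robot, and variables do not carry over. Pictures are saved under pics/ and viewed, at most 10 in all, crops included, and the job is handed in when it is done.

Besides the shell and the picture viewer there is one more tool, called after ">>>" as name([rows], argument=value, ...), one row to a line, values as JSON. jog_arm: Moves the arm, as the interface text tells. Its arguments: {"type":"object","properties":{"moves":{"type":"array"},"newtons":{"type":"number"}},"required":["moves"]}

```bash
mkdir -p pics
cat > h.py <<'E'
import numpy as np, cv2
from scipy.spatial.transform import Rotation as R
from plant import get_state, capture, close_job, regions_of
def cam(p,s=None):
    if "world_from_camera" in p: return np.array(p["world_from_camera"])
    T=np.eye(4);T[:3,:3]=R.from_euler('xyz',s["eef_rot"],degrees=True).as_matrix();T[:3,3]=s["tcp_pos"]
    return T@np.array(p["hand_eye"])
def at(p,px,z,s=None):
    T=cam(p,s);d=T[:3,:3]@np.linalg.inv(p["mtx"])@[px[0],px[1],1];o=T[:3,3]
    return o+d*(z-o[2])/d[2]
E
python3 - <<'E'
from h import *
print(get_state())
for n in("scene","top"):
    p=capture(n);cv2.imwrite(f"pics/{n}0.png",p["pixels"]);print(n,np.round(cam(p)[:3,3],2))
    for t,z in(("cap",.02),("bottle_left",.05),("lemon",.025),("garlic",.03),("navy_cup",.044)):
        for r in regions_of(p,t)[:4]: print(t,round(r["confidence"],2),np.round(r["pixel"]),np.round(at(p,r["pixel"],z),3),r["pixels"].sum())
E
```

```text
{'time_s': 0.0, 'joints': array([-5.57446729e+01,  2.05912052e+01,  6.34081651e-01, -2.06061529e-02,
       -7.01353762e+01, -1.65064958e+01]), 'qd': array([ 0.03803749, -0.01544515, -0.11407611,  0.06340071,  0.09231072,
        0.11812417]), 'joint_torque': array([-5.81727954e-05, -5.82714736e+01,  2.93064737e+01,  6.99727044e+00,
        6.98617485e-03, -1.70139865e-04]), 'tcp_pos': array([ 0.20559579, -0.64241683,  0.22562609]), 'eef_rot': array([ 1.79905808e+02, -7.71123569e-03, -1.62258180e+02]), 'contact_force': array([ 1.24697162, -0.45828377,  0.76045423]), 'moment': array([0.01246865, 0.05619098, 0.01818773]), 'gripper_force': 0.0, 'gripper_width': 0.08752027873015691}
scene [0.1  0.58 0.88]
cap 0.55 [337. 303.] [ 0.526 -0.023  0.02 ] 343
bottle_left 0.81 [250. 353.] [0.568 0.19  0.05 ] 1637
bottle_left 0.75 [293. 317.] [0.559 0.077 0.05 ] 1572
bottle_left 0.7 [342. 339.] [0.454 0.063 0.05 ] 1618
lemon 0.76 [417. 251.] [ 0.473 -0.247  0.025] 513
garlic 0.56 [291. 379.] [0.483 0.176 0.03 ] 745
navy_cup 0.58 [272. 264.] [ 0.689 -0.012  0.044] 1586
navy_cup 0.56 [253. 354.] [0.565 0.185 0.044] 1708
top [ 0.4  -0.05  1.35]
cap 0.75 [299. 266.] [ 0.523 -0.014  0.02 ] 182
cap 0.35 [403. 243.] [ 0.574 -0.24   0.02 ] 1028
bottle_left 0.87 [262. 294.] [0.463 0.062 0.05 ] 976
bottle_left 0.71 [258. 246.] [0.564 0.07  0.05 ] 1011
bottle_left 0.59 [207. 242.] [0.574 0.178 0.05 ] 991
lemon 0.91 [403. 287.] [ 0.478 -0.238  0.025] 599
garlic 0.77 [208. 288.] [0.476 0.177 0.03 ] 557
garlic 0.56 [401. 244.] [ 0.569 -0.234  0.03 ] 1005
navy_cup 0.97 [292. 190.] [ 0.685 -0.001  0.044] 1117
```

View pics/scene0.png

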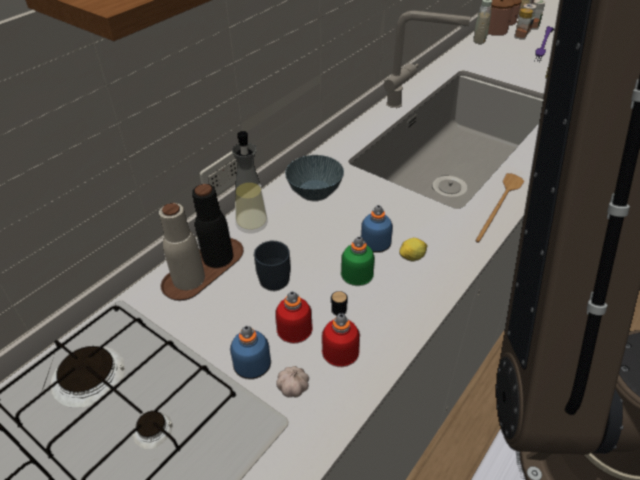

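View pics/top0.png

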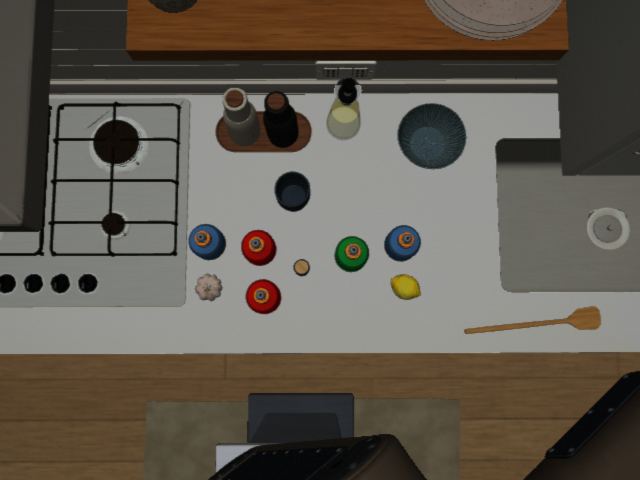

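Candidates in the top view are blue bottles at (207,242) and (403,243), red ones at (258,246) and (262,294), and a green one at (351,253). The target is the blue one at (403,243) on the right, because the lemon lies in front of it at (405,287). The garlic is by the left blue one, at (208,288). The cap is at (301,267). I'll confirm with an enlarged crop.

Run:
```python
from h import *
p=capture("top");im=p["pixels"]
cv2.imwrite("pics/crop.png",cv2.resize(im[215:310,280:440],None,fx=5,fy=5,interpolation=cv2.INTER_CUBIC))
hsv=cv2.cvtColor(im,cv2.COLOR_BGR2HSV)
def blob(c0,c1,r0,r1,lo,hi):
    m=cv2.inRange(hsv[r0:r1,c0:c1],lo,hi);y,x=np.nonzero(m);return np.array([x.mean()+c0,y.mean()+r0]),len(x)
for nm,b,z in(("cap",(290,315,255,280),.042),("green",(335,370,235,272),.088),("R",(388,422,225,262),.088),("r1",(240,278,228,265),.088),("r2",(245,282,278,312),.088)):
    c,n=blob(*b,(8,60,90),(24,255,255));print(nm,c,n,at(p,c,z).round(3))
```

```text
cap [301.07142857 266.5       ] 140 [ 0.521 -0.02   0.042]
green [352.68269231 251.01923077] 104 [ 0.548 -0.127  0.088]
R [405.20618557 239.50515464] 97 [ 0.572 -0.235  0.088]
r1 [256.21296296 244.17592593] 108 [0.563 0.071 0.088]
r2 [260.91964286 295.125     ] 112 [0.459 0.06  0.088]
```

View pics/crop.png

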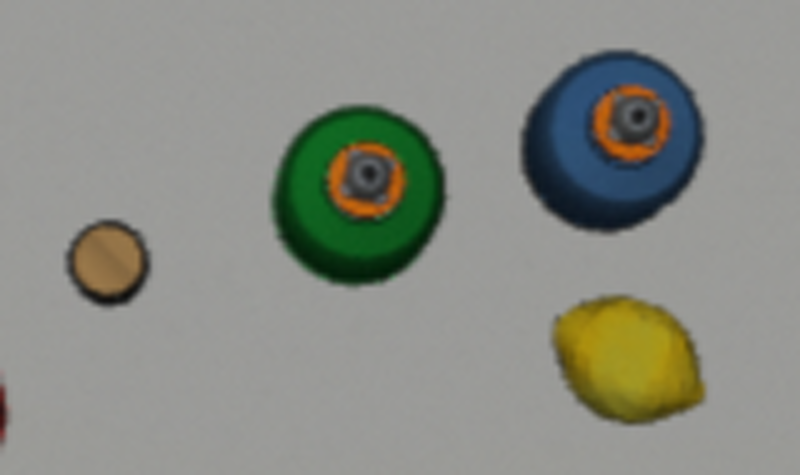

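>>> jog_arm([
  [[0,0,0],-10.7,8.7],
  [[0,0,0],-10.7,8.7],
  [[0,0,0],-10.7,8.7],
  [[0,0,0],-10.7,8.7],
  [[0,0,0],-10.7,8.7],
  [[0,0,0],-10.7,8.7],
  [[0,0,0],-8.0,8.7],
  [[0,0,0],0,8.7],
])

```text
time_s: 1.65
tcp_pos: [0.2058, -0.6429, 0.2266]
eef_rot: [-180.0, -0.0, -90.1]
contact_force: [0.1, 0.3, -0.6]
gripper_width: 0.0874
gripper_force: 0.0
```

The crop shows the blue bottle at crop (615,140) with the lemon in front of it at (630,360), so this is the target. The green bottle is a decoy, and the cap with its wooden top is at crop (108,260).

>>> jog_arm([
  [[-4.8,-2.4,0],0,8.7],
  [[-4.8,-2.4,0],0,8.7],
  [[-4.8,-2.4,0],0,8.7],
  [[-4.8,-2.4,0],0,8.7],
  [[-4.8,-2.4,0],0,8.7],
  [[-4.8,-2.4,0],0,8.7],
  [[-4.8,-2.4,0],0,8.7],
  [[-4.8,-2.4,0],0,8.7],
  [[-4.8,-2.4,0],0,8.7],
  [[-4.8,-2.4,0],0,8.7],
  [[-4.8,-2.4,0],0,8.7],
  [[-4.8,-2.4,0],0,8.7],
])

```text
time_s: 3.15
tcp_pos: [0.4949, -0.0653, 0.227]
eef_rot: [-179.9, 0.0, -90.3]
contact_force: [0.1, -1.0, -0.3]
gripper_width: 0.0869
gripper_force: 0.0
```

>>> jog_arm([
  [[-4.7,-2.7,0],0,8.7],
  [[0,0,0],0,8.7],
  [[0,0,0],0,8.7],
])

```text
time_s: 3.52
tcp_pos: [0.521, -0.02, 0.2264]
eef_rot: [180.0, -0.0, -90.1]
contact_force: [0.3, 0.3, 0.6]
gripper_width: 0.0869
gripper_force: 0.0
```

Run:
```python
from h import *
s=get_state();p=capture("wrist");cv2.imwrite("pics/w1.png",p["pixels"])
print(s["tcp_pos"],s["eef_rot"],s["joints"],cam(p,s)[:3,3])
for t in("cap",):
    for r in regions_of(p,t): print(t,r["confidence"],r["pixel"],r["pixels"].sum(),at(p,r["pixel"],.042,s))
hsv=cv2.cvtColor(p["pixels"],cv2.COLOR_BGR2HSV);m=cv2.inRange(hsv,(8,60,90),(24,255,255))
n,l,st,c=cv2.connectedComponentsWithStats(m)
for i in range(1,n):
    if st[i,4]>80: print(st[i],c[i].round(1),at(p,c[i],.042,s).round(4),at(p,c[i],.088,s).round(4))
```

```text
[ 0.52102689 -0.02002524  0.2263641 ] [ 1.79966207e+02 -8.99167811e-03 -9.01316436e+01] [ 1.93797093e+01  6.05048370e+00 -1.85014780e+01 -3.08978281e-03
 -6.54828936e+01 -1.95100725e+01] [ 0.52150373 -0.09695584  0.38432126]
cap 0.78 [315.4, 208.2] 1082 [ 0.52335951 -0.02488656  0.042     ]
[508   0  48  56 768] [526.8  27.9] [ 0.3456 -0.1787  0.042 ] [ 0.3692 -0.1677  0.088 ]
[ 557    0   83  115 6061] [611.5  56. ] [ 0.2696 -0.1571  0.042 ] [ 0.3034 -0.1491  0.088 ]
[500  59  51  42 930] [525.9  78.7] [ 0.34   -0.1393  0.042 ] [ 0.3644 -0.1336  0.088 ]
[259  64  40  45 656] [279.9  87.4] [ 0.5541 -0.1326  0.042 ] [ 0.5497 -0.1278  0.088 ]
[556  69  20  14 112] [565.6  74.7] [ 0.3061 -0.1425  0.042 ] [ 0.335  -0.1363  0.088 ]
[ 10 190  27  23 379] [ 24.3 201. ] [ 0.8006 -0.0323  0.042 ] [ 0.7631 -0.041   0.088 ]
[ 41 194  28  46 368] [ 53.7 211.7] [ 0.7748 -0.0219  0.042 ] [ 0.7407 -0.032   0.088 ]
[  0 196  14  21 155] [  5.1 206.8] [ 0.8203 -0.0267  0.042 ] [ 0.7801 -0.0362  0.088 ]
[302 197  30  30 688] [316.3 211.1] [ 0.5225 -0.022   0.042 ] [ 0.5223 -0.0321  0.088 ]
[ 68 226  1
[... 190 characters left out ...]
0.3108 0.0188 0.042 ] [0.3391 0.0033 0.088 ]
[550 258  52  25 654] [568.7 273.9] [0.2674 0.0432 0.042 ] [0.3015 0.0244 0.088 ]
[519 265  12  13  86] [525.2 270.9] [0.3119 0.0399 0.042 ] [0.3401 0.0215 0.088 ]
[475 281  18  11 110] [482.1 286.2] [0.3532 0.0566 0.042 ] [0.3759 0.036  0.088 ]
[368 293  35  28 353] [383.1 303.6] [0.4535 0.076  0.042 ] [0.4626 0.0528 0.088 ]
[473 303  21  17 207] [485.1 308.3] [0.347  0.0816 0.042 ] [0.3704 0.0576 0.088 ]
[253 304  34  17 263] [269.9 311.9] [0.5712 0.0853 0.042 ] [0.5645 0.0608 0.088 ]
[106 319  15  51 261] [110.5 346.8] [0.7443 0.1268 0.042 ] [0.7144 0.0967 0.088 ]
[513 318  17  52 305] [523.7 346.1] [0.2996 0.1267 0.042 ] [0.3295 0.0967 0.088 ]
```

View pics/w1.png

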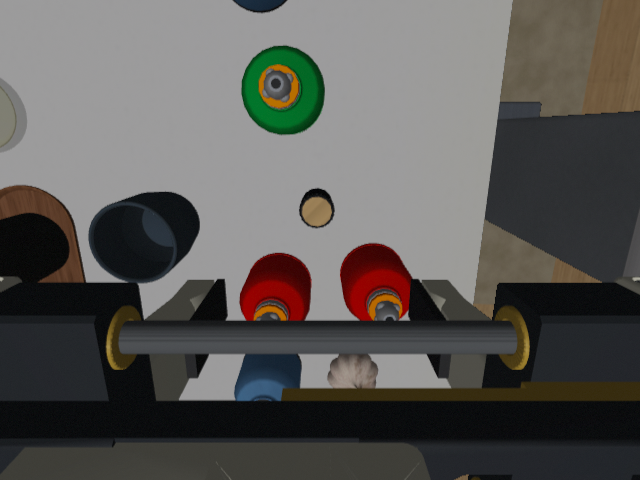

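The wrist view shows the cap at (316,210), with clear space for the fingers along x. The red bottles at (275,290) and (375,280) sit to the side. Descending.

>>> jog_arm([
  [[0.2,-0.15,3],0,8.7],
  [[0,0,4],0,8.7],
  [[0,0,4],0,8.7],
  [[0,0,4],0,8.7],
  [[0,0,3],0,8.7],
  [[0,0,2],0,8.7],
  [[0,0,1],0,8.7],
  [[0,0,0.3],0,8.7],
  [[0,0,0],0,8.7],
])

```text
time_s: 4.75
tcp_pos: [0.5232, -0.0223, 0.0142]
eef_rot: [-179.9, 0.0, -90.1]
contact_force: [-0.9, 0.3, 0.5]
gripper_width: 0.0868
gripper_force: 0.0
```

>>> jog_arm([
  [[0,0,0],0,2],
  [[0,0,0],0,2],
  [[0,0,0],0,2],
  [[0,0,0],0,2],
  [[0,0,0],0,2],
  [[0,0,0],0,2],
  [[0,0,0],0,2],
  [[0,0,0],0,2],
], newtons=45)

```text
time_s: 5.75
tcp_pos: [0.5228, -0.0221, 0.0135]
eef_rot: [180.0, -0.0, -90.0]
contact_force: [0.2, 0.2, -0.0]
gripper_width: 0.0331
gripper_force: 45.0
```

>>> jog_arm([
  [[0,0,-2],0,2],
  [[0,0,-4],0,2],
  [[0,0,-4],0,2],
  [[0,0,-4],0,2],
  [[0,0,-4],0,2],
  [[3.5,-0.8,-0.7],0,2],
  [[3.5,-0.8,0],0,2],
  [[3.5,-0.8,0],0,2],
  [[3.5,-0.8,0],0,2],
  [[3.5,-0.8,0],0,2],
  [[3.5,-0.8,0],0,2],
  [[0,0,0],0,2],
])

```text
time_s: 7.25
tcp_pos: [0.5705, -0.2342, 0.1997]
eef_rot: [179.9, -0.0, -90.2]
contact_force: [-0.6, 0.2, -0.5]
gripper_width: 0.0331
gripper_force: 45.0
```

Run:
```python
from h import *
s=get_state();p=capture("wrist");cv2.imwrite("pics/w2.png",p["pixels"])
print(s["tcp_pos"],s["eef_rot"],s["gripper_width"])
for t in("cap","bottle_right"):
    for r in regions_of(p,t)[:3]: print(t,r["confidence"],r["pixel"],r["pixels"].sum())
hsv=cv2.cvtColor(p["pixels"],cv2.COLOR_BGR2HSV);m=cv2.inRange(hsv,(8,60,90),(24,255,255))
n,l,st,c=cv2.connectedComponentsWithStats(m)
for i in range(1,n):
    if st[i,4]>250 and 200<c[i][0]<440: print(st[i],c[i].round(1),at(p,c[i],.088,s).round(4),"captop",at(p,c[i],s["tcp_pos"][2]+.0285,s).round(4))
```

```text
[ 0.57047069 -0.23416657  0.19969521] [ 1.79930213e+02 -1.21380312e-03 -9.02059532e+01] 0.03308476505269547
cap 0.78 [313.5, 295.3] 4320
bottle_right 0.8 [313.0, 213.2] 5573
bottle_right 0.58 [347.0, 362.0] 319
[294 209  39  39 537] [313.1 224.3] [ 0.5742 -0.2418  0.088 ] captop [ 0.5725 -0.2778  0.2282]
[ 284  298   67   23 1141] [317.4 311. ] [ 0.571  -0.1682  0.088 ] captop [ 0.571  -0.2425  0.2282]
```

View pics/w2.png

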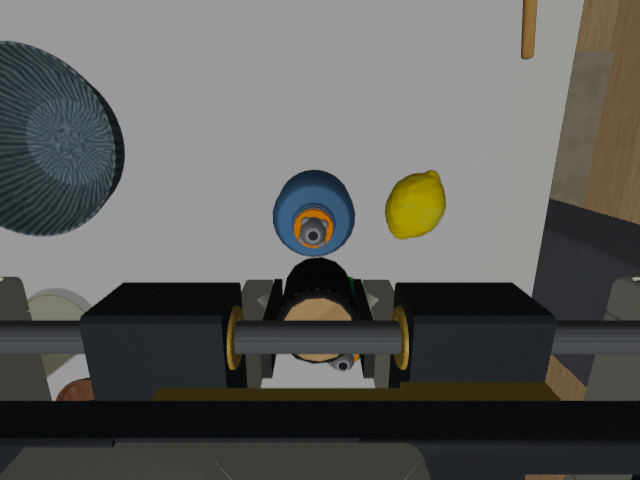

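The stud tip shows at about (313,236) and the seal is centred near (313,228). The held cap's disc is at (317,~330), upright, with its lower rim's far edge at row ~258.

Run:
```python
from h import *
s=get_state();p=capture("wrist");zt=s["tcp_pos"][2];print(s["tcp_pos"])
print("tip",at(p,(313,236.5),.106,s),"seal",at(p,(313.5,228.5),.088,s),"seal edges y",at(p,(313,209),.088,s),at(p,(313,247.5),.088,s))
print("disc edges",at(p,(283.5,318),zt+.0285,s),at(p,(351,318),zt+.0285,s),at(p,(317,297.5),zt+.0285,s))
print("rim far +17mm",at(p,(317,258),zt-.0135,s)+[0,.017,0])
cv2.imwrite("pics/w3.png",cv2.resize(p["pixels"][195:345,230:400],None,fx=4,fy=4,interpolation=cv2.INTER_CUBIC))
p=capture("top");im=p["pixels"]
```

```text
[ 0.57027088 -0.23182804  0.20024733]
tip [ 0.57391622 -0.23479358  0.106     ] seal [ 0.57372724 -0.23591843  0.088     ] seal edges y [ 0.57405336 -0.25120241  0.088     ] [ 0.57417023 -0.22055721  0.088     ]
disc edges [ 0.58425459 -0.23712608  0.22874733] [ 0.55746078 -0.23710808  0.22874733] [ 0.57095142 -0.24603981  0.22874733]
rim far +17mm [ 0.57097378 -0.23030438  0.18674733]
```

View pics/w3.png

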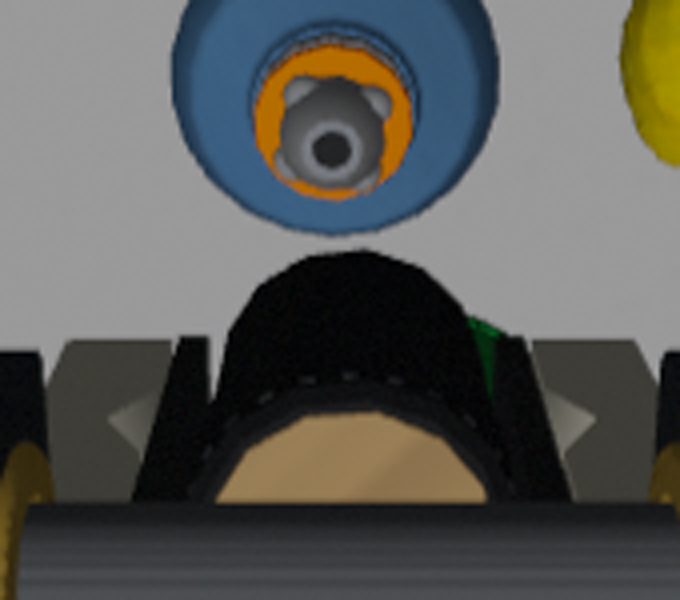

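>>> jog_arm([
  [[0.42,-0.3,0],0,2],
  [[0,0,2.5],0,2],
  [[0,0,2.5],0,2],
  [[0,0,1.8],0,2],
  [[0,0,0.4],0,2],
  [[0,0,0],0,2],
  [[0,0,0],0,2],
], newtons=60)

```text
time_s: 8.38
tcp_pos: [0.5743, -0.2364, 0.1296]
eef_rot: [-179.9, -0.0, -90.0]
contact_force: [0.0, 0.1, 0.9]
gripper_width: 0.0327
gripper_force: 60.0
```

Run:
```python
from h import *
for n in("wrist","scene"):
    s=get_state();p=capture(n);im=p["pixels"]
    a=im[195:345,230:400] if n=="wrist" else im[180:270,340:442]
    cv2.imwrite(f"pics/c_{n}.png",cv2.resize(a,(510,450),interpolation=cv2.INTER_CUBIC))
    if n=="wrist": print(s["tcp_pos"],s["contact_force"])
a=cv2.imread("pics/c_wrist.png");b=cv2.imread("pics/c_scene.png")
cv2.imwrite("pics/c.png",cv2.resize(np.hstack([a,b]),(800,353)))
```

```text
[ 0.57428159 -0.23642744  0.12959744] [0.02025354 0.07780727 0.87053364]
```

View pics/c.png

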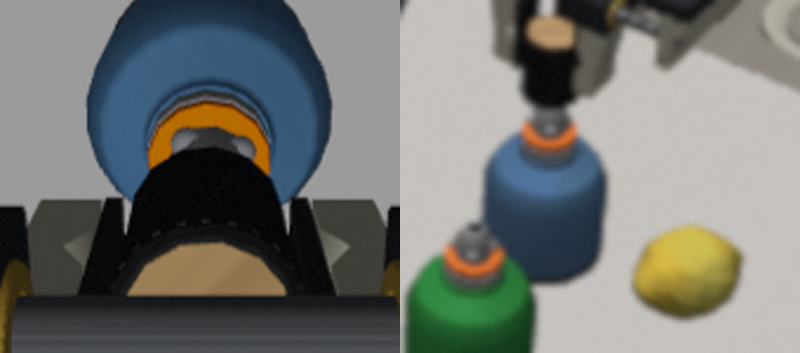

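Both views show the cap above the stud and lined up with it (wrist crop column ~210, scene crop column ~550). Pressing down in small steps.

>>> jog_arm([
  [[0,0,0.5],0,2],
  [[0,0,0.5],0,2],
  [[0,0,0.4],0,2],
  [[0,0,0],0,2],
  [[0,0,0],0,2],
])

```text
time_s: 9.1
tcp_pos: [0.5737, -0.2364, 0.1146]
eef_rot: [180.0, -0.0, -90.0]
contact_force: [-0.5, 0.7, -0.9]
gripper_width: 0.0329
gripper_force: 60.0
```

>>> jog_arm([
  [[0,0,0.2],0,2],
  [[0,0,0.2],0,2],
  [[0,0,0],0,2],
])

```text
time_s: 9.48
tcp_pos: [0.5738, -0.2369, 0.1107]
eef_rot: [-180.0, -0.0, -90.0]
contact_force: [1.0, -3.0, -1.1]
gripper_width: 0.0327
gripper_force: 60.0
```

>>> jog_arm([
  [[0,0,0.1],0,2],
  [[0,0,0.1],0,2],
  [[0,0,0],0,2],
])

```text
time_s: 9.85
tcp_pos: [0.5742, -0.2371, 0.1097]
eef_rot: [-179.9, -0.1, -90.0]
contact_force: [-0.6, -4.3, 5.0]
gripper_width: 0.033
gripper_force: 60.0
```

>>> jog_arm([
  [[0.06,0,0],0,2],
  [[0,0,0.1],0,2],
  [[0,0,0],0,2],
])

```text
time_s: 10.22
tcp_pos: [0.5742, -0.2376, 0.1088]
eef_rot: [-179.9, -0.1, -90.0]
contact_force: [-1.9, -3.3, 6.0]
gripper_width: 0.0333
gripper_force: 60.0
```

>>> jog_arm([
  [[0,0,0.1],0,2],
  [[0,0,0.1],0,2],
  [[0,0,0],0,2],
])

```text
time_s: 10.6
tcp_pos: [0.5739, -0.2374, 0.1062]
eef_rot: [-179.9, -0.0, -90.0]
contact_force: [0.3, -4.0, 2.5]
gripper_width: 0.0331
gripper_force: 60.0
```

>>> jog_arm([
  [[0.05,0,0.1],0,2],
  [[0,0,0.1],0,2],
  [[0,0,0],0,2],
])

```text
time_s: 10.98
tcp_pos: [0.5731, -0.2372, 0.1022]
eef_rot: [179.9, 0.0, -90.1]
contact_force: [1.8, -4.7, -7.6]
gripper_width: 0.0327
gripper_force: 60.0
```

>>> jog_arm([
  [[0,0,0.1],0,2],
  [[0,0,0.1],0,2],
  [[0,0,0],0,2],
])

```text
time_s: 11.35
tcp_pos: [0.5736, -0.2372, 0.1016]
eef_rot: [180.0, 0.0, -90.0]
contact_force: [0.8, -2.7, -2.7]
gripper_width: 0.033
gripper_force: 60.0
```

The click has happened: the balls pulled the cap down with -7.6 N. Now pressing onto the seal.

>>> jog_arm([
  [[0,0,0.1],0,2],
  [[0,0,0.1],0,2],
  [[0,0,0],0,2],
  [[0,0,0],0,2],
])

```text
time_s: 11.85
tcp_pos: [0.5737, -0.2374, 0.1]
eef_rot: [-180.0, -0.0, -90.0]
contact_force: [-1.7, 1.3, 5.5]
gripper_width: 0.0326
gripper_force: 60.0
```

>>> jog_arm([
  [[0,0,0.1],0,2],
  [[0,0,0],0,2],
  [[0,0,0],0,2],
])

```text
time_s: 12.22
tcp_pos: [0.5737, -0.2374, 0.0993]
eef_rot: [-180.0, -0.0, -90.0]
contact_force: [-2.6, 1.5, 7.0]
gripper_width: 0.0333
gripper_force: 60.0
```

>>> jog_arm([
  [[0,0,0.1],0,2],
  [[0,0,0],0,2],
  [[0,0,0],0,2],
  [[0,0,0],0,2],
])

```text
time_s: 12.72
tcp_pos: [0.5738, -0.2374, 0.0987]
eef_rot: [-180.0, -0.0, -90.0]
contact_force: [-2.5, 2.6, 10.0]
gripper_width: 0.033
gripper_force: 60.0
```

Run:
```python
from h import *
for n in("scene","wrist"):
    p=capture(n);s=get_state();print(s["contact_force"].round(1),s["tcp_pos"].round(4))
    if n=="scene": cv2.imwrite("pics/f.png",cv2.resize(p["pixels"][180:270,320:442],None,fx=5,fy=5,interpolation=cv2.INTER_CUBIC))
for _ in range(4): capture("top");print(get_state()["contact_force"].round(1))
```

```text
[-3.5  2.4 10.6] [ 0.5738 -0.2374  0.0986]
[-2.6  1.6 10. ] [ 0.5738 -0.2374  0.0986]
[-2.8  2.6 10.7]
[-3.7  1.7  9.7]
[-3.8  1.7 10.1]
[-2.4  1.   9.2]
```

View pics/f.png

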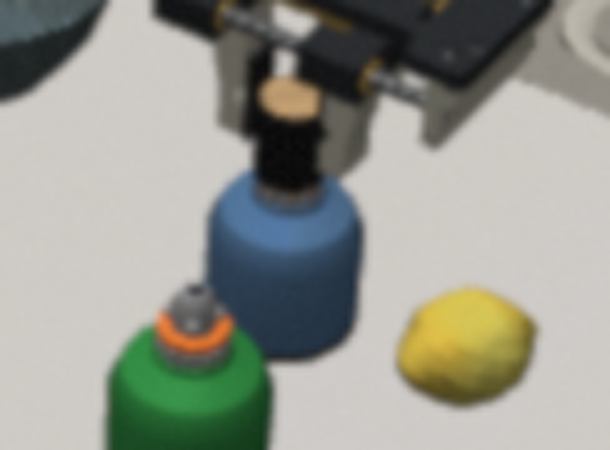

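The cap at crop (288,150) sits down on the collar and covers the seal. The lemon at (468,345) looks undisturbed. The push is steady at about 10 N.

```bash
python3 -c "
from plant import close_job
print(close_job())"
```

```text
the job is handed in; nothing more can be done
None
```

The black cap is clicked home on the seal of the right-hand bottle (the one with the lemon); I handed the job in at about 13 s with the gripper still holding the cap and pressing down at about 10 N.

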